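# Shut the slide box and show its label to the code reader

## Robot

A 7-joint arm with a two-finger parallel gripper is mounted at the origin on the work surface. World frame = base frame: x ahead of the robot, y to its left, z up, the work surface at z = 0. Lengths are in m, angles in rad, forces in N, time in s.
With the tool pointing down it reaches from about 0.425 to 0.925 m from the base axis. Payload 6.8 kg.
Tool frame: the origin (TCP) lies midway between the tips of the shut fingers; the grasp point (between the pads) lies 19 mm behind it; z points along the fingers, y is the line along which they close (so a half turn about z gives the same grasp; the last joint's range is limited). The gripper opens to 85 mm and grips with 20 to 120 N. Pads are 22 mm wide; open, the fingers measure 114 mm over their backs; the gripper's body (76 mm by 85 mm) begins 54 mm behind the grasp point. The pads swing forward as they close: fully open they stand 13 mm farther back than shut.
Start: joints at [-1.352, 0.477, 0.022, 1.555, -0.011, 1.109, -0.083], TCP at [0.217, 0.639, 0.231] pointing down, gripper open.
Joint ranges: [-2.96, 2.96], [-0.34, 2.1], [-1.41, 1.46], [0.24, 2.44], [-1.37, 4.51], [0.17, 1.92], [-2.96, 2.96]. Speed limits (rad/s): [2.39, 2.39, 3.14, 3.14, 3.14, 3.14, 3.14].

## Interface

Orientations are given as a rotation vector (axis times angle).
In Python, from bench import get_obs, grab_frame, camera_params, r gives the robot as it stands.
- The arm moves only by the shell command python3 -m jog 'ROWS' [FORCE]. ROWS is JSON, a list of rows, each an object of numbers: "rx", "ry", "rz": the turn, a rotation vector about the world's x, y, z scaled (see below); "x", "y", "z": the shift along the world's x, y, z scaled (see below); "jaw": the opening, from -1 (shut) to 1 (fully open). In form: [{"rx": .., "ry": .., "rz": .., "x": .., "y": .., "z": .., "jaw": ..}, ...]. A call has 1 to 8 rows; each row shifts and turns the commanded pose from where the row before left it; what a row does not reach is not made up. The controller multiplies each number of a shift by 60 mm and each number of a turn by 10 degrees. A row lasts 1/8 s, in which the tool goes at most 62.5 mm and 10.7 degrees, less where a joint would pass 70% of its speed; a pose out of reach is approached as far as the arm can. A call with a number of a shift or a turn outside -1 to 1 is refused whole. A call with a gripper value outside its range is refused whole. The fingers move at their own pace and stop on an object; FORCE is the grip in N (left out, the last holds). Time passes only in rows, so rows that do not move let the fingers close. It gives the time, the measured TCP pose, the force, the opening and the grip force at its end, in the units of the state.
- get_obs(): the state, without advancing time (a new reading comes with each control period).
- grab_frame(name): name is "scene" or "top" or "wrist"; returns the picture (420x560x3 uint8, red, green, blue); there is no depth.
- camera_params(name): a dict with "fx", "fy", "cx", "cy" (pixels), "R" (3x3) and "t" (3): a world point X has camera coordinates R X + t. Camera axes: x right, y down, z forward; pixel columns grow to the right and rows downward; lengths in m; the calibration is good to about 2 mm. A picture is of the moment at which its call begins: read the wrist's pose just before it. camera_params takes no time and is no camera call; for the wrist camera it gives the pose at the moment of the call.
- r.hand_in(): hands the job in; it is judged then, once.
The state is a dict: "clock": time; "joints": joint angles; "qvel": joint speeds; "tau": joint torques, N m; "tcp_pos": TCP position; "orientation": TCP orientation; "contact_force": force on the tool from outside, world axes, zero at the start; "moment": the same for the moment, N m; "grip_width": finger opening in m; "gripper_force": force on a finger pad.
Only numpy, scipy, OpenCV 4.12 (cv2) and the standard library are available. Lean on these libraries where they do the work, as an engineer would, in place of code of your own. Each camera call takes 0.05 s, during which the arm holds its last target. There are 200 camera calls.

## Task

Press the lid of the open slide box fully shut until it snaps, leaving the box on the bench. Then pick the box up by its long sides and present its label to the code reader on the stand: lid upward, the labelled end pointing straight into the tilted lens, with the middle of the label on the lens axis about 100 mm in front of the glass. Finish holding it there, still and in the air, without touching the reader; leave the bottles and the petri dish alone.

Things in the scene. Friction and masses are not known exactly. Their poses are not given: they have to be found in the camera images.
- slide_box: Loose grey plastic slide box flat on the bench, lid half open; 0.11 to 0.2 kg, 96 mm long (x), 52 mm wide (y), tray 22 mm high, 34 mm with the lid shut. Origin: centre of the tray's underside. +x: the end with the white label; z up; lid hinged along the +y long side. Grip it across the plain long sides, 52 mm apart and flush when shut; 40 N is safe
- box_label (a point): middle of the label (42 x 17 mm white paper with black bars) on the +x end of the tray: 48 mm along x and 11 mm above the slide_box origin; axes as slide_box
- box_lid (a joint): lid angle in rad: 0 = shut, grows as it opens (1.4 = stop). A stiff light hinge: the lid stays where it is put (turning it takes about 0.02 N m). A spring catch in the middle of the front (-y) side holds it off at about 0.13 rad; about 6 to 10 N pressed down on the lid near its front edge snaps it shut
- lid_hinge (a point): middle of the hinge line, on the tray's +y edge: 26 mm along y and 22 mm above the slide_box origin; axes as slide_box. The line runs along x
- lid_edge (a point): middle of the lid's free long edge, on its outer face: 52 mm from the hinge line and 12 mm outward (up when shut). The lid is a shell 96 x 52 x 12 mm. Axes turn with the lid: z out of its outer face, x as slide_box
- reader_head: ivory code-reader head, 60 x 56 x 48 mm, black round lens tube; on the reader's stand. Origin: centre of the head, 290 mm above the bench. +x points out of the lens along its axis, toward the robot side and 0.2 to 0.5 rad below level; y is level. The tilt is stiff, not to be touched
- reader: the code reader's fixed stand with its head: steel foot 130 x 150 x 14 mm, 18 mm column 352 mm tall, 65 mm behind the centre of the head. Origin on the bench under the head's centre; its -x looks the way the lens does
- reader_lens (a point): middle of the lens glass, 40 mm along x from the reader_head origin; axes as reader_head
- reader_focus (a point): the point on the lens axis where the middle of the label must be, 100 mm in front of the glass (140 mm along x from the reader_head origin); axes as reader_head
- amber_bottle: bystander: amber glass dropper bottle with a black bulb, 40 mm across, 100 mm tall; origin under its centre
- white_bottle: bystander: white plastic dropper bottle, 27 mm across, 74 mm tall; origin under its centre
- petri_dish: bystander: closed clear petri dish, 90 mm across, 16 mm tall; origin under its centre

How it is judged:
By the outcome, as a careful person would: the job done as asked, in the order asked, and still so for the second after the job is handed in, while the arm keeps its last pose, push and grip.
It also fails if it takes over 61 s, if anything falls off the work surface, if the arm or the gripper's body presses on something with over 40 N, if the wrist force passes 120 N, or if a joint passes its speed limit or range.

## Working session

There is one attempt and no reset: what is moved stays moved. The work goes in short steps, Python scripts to look and compute and a shell command to move; the robot and the scene stay as the last step left them, time stands still between calls to the robot, and variables do not carry over. Pictures are saved under pics/ and viewed, at most 10 in all, crops included, and the job is handed in when it is done.

```bash
ls; mkdir -p pics
python3 - <<'E'
from bench import get_obs, grab_frame, camera_params
import cv2, numpy as np
a=grab_frame("scene"); b=grab_frame("top")
cv2.imwrite("pics/s0.png",a[:,:,::-1]);cv2.imwrite("pics/t0.png",b[:,:,::-1])
for n in("scene","top"):
    p=camera_params(n); print(n,p['fx'],p['fy'],p['cx'],p['cy'],np.round(p['R'],3).tolist(),np.round(p['t'],3)); print(-np.array(p['R']).T@p['t'])
print(get_obs())
E
```

```text
pics
scene 468.5144363487721 468.5144363487721 276.7891720629567 212.7715902243391 [[-0.175, 0.985, -0.005], [0.815, 0.142, -0.563], [-0.553, -0.102, -0.827]] [ 0.07  -0.413  1.582]
[1.22389835 0.15134724 1.07544907]
top 491.15409462004885 491.15409462004885 280.2318713192788 196.46506559462182 [[0.024, -1.0, -0.01], [-0.981, -0.021, -0.193], [0.193, 0.014, -0.981]] [0.022 0.638 1.302]
[0.37428315 0.01726649 1.40093989]
{'clock': 0.1, 'joints': array([-1.35212141,  0.47774411,  0.02233305,  1.55634164, -0.01148784,
        1.10925783, -0.08309779]), 'qvel': array([ 0.00029285, -0.0014342 ,  0.00019989, -0.00136462,  0.00109867,
        0.00036392,  0.00149876]), 'tau': array([ 4.13630769e-03, -5.97760069e+01,  1.61346540e+00, -2.81956011e+01,
        1.28012651e-02,  5.12723243e-03,  4.50764418e-06]), 'tcp_pos': array([0.2165093 , 0.6387886 , 0.23040947]), 'orientation': array([-5.10936901e-01, -3.09962282e+00,  2.53946755e-03]), 'contact_force': array([-0.61378495, -0.30559943,  0.32316482]), 'moment': array([-0.04752382, -0.00034549, -0.04899761]), 'gripper_force': 0.0, 'grip_width': 0.08532740411957311}
```

View pics/s0.png

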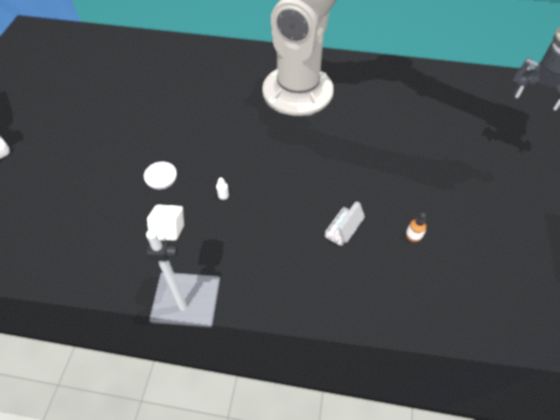

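View pics/t0.png

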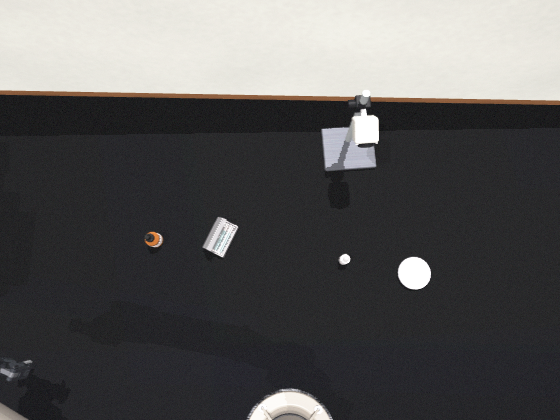

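The scene view shows the open box near (345,222) with the amber bottle at (416,230), the reader head at (166,222) and its foot at (187,298). In the top view the box is at (220,237), the amber bottle at (153,240), the head at (366,130) and the foot at (349,149). Next I enlarge the crops.

Run:
```python
import cv2, numpy as np
s=cv2.imread("pics/s0.png");t=cv2.imread("pics/t0.png")
R=lambda i,x,y,w,h:cv2.resize(i[y:y+h,x:x+w],(400,300),interpolation=cv2.INTER_CUBIC)
o=np.vstack([np.hstack([R(s,315,195,60,45),R(t,190,214,60,45)]),np.hstack([R(s,130,190,160,120),R(t,310,85,120,90)])])
cv2.imwrite("pics/c0.png",o)
```

```text
(no output)
```

View pics/c0.png

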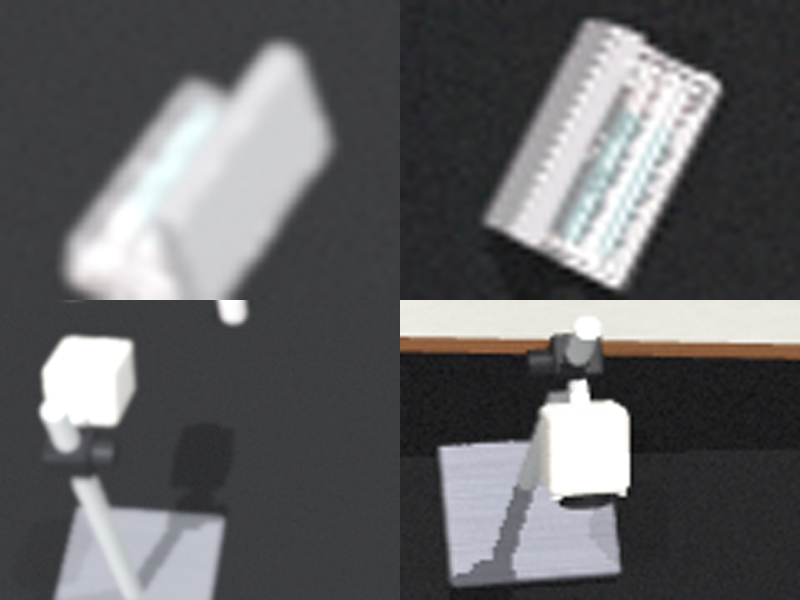

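The crops show the lid open toward image left, so box +y is about world +y and the label end points to world +x. In full top-image pixels the tray's front top edge runs (238,226)-(224,257.5). The foot corners are (322,128.5), (325,170.5) and (376,167.5), and the lens is on the image-down (robot) side.

```bash
cat > h.py <<'E'
import numpy as np, cv2
from bench import get_obs, grab_frame, camera_params
from scipy.spatial.transform import Rotation as Ro
def ray(p,uv):
    R=np.array(p['R']);t=np.array(p['t']);d=R.T@np.array([(uv[0]-p['cx'])/p['fx'],(uv[1]-p['cy'])/p['fy'],1]);return -R.T@t,d/np.linalg.norm(d)
def onz(p,uv,z):
    c,d=ray(p,uv);return c+d*(z-c[2])/d[2]
def proj(p,X):
    q=np.array(p['R'])@X+np.array(p['t']);return np.array([p['fx']*q[0]/q[2]+p['cx'],p['fy']*q[1]/q[2]+p['cy']])
def cross(rs):
    A=sum(np.eye(3)-np.outer(d,d) for c,d in rs);b=sum((np.eye(3)-np.outer(d,d))@c for c,d in rs);return np.linalg.solve(A,b)
E
python3 - <<'E'
from h import *
np.set_printoptions(precision=4,suppress=True)
T=camera_params("top");S=camera_params("scene")
f=lambda u,v:(310+.3*(u-400),85+.3*(v-300))
b=lambda u,v:(190+(u-400)*.15,214+v*.15)
A,B=onz(T,b(720,80),.022),onz(T,b(625,290),.022)
print("front",A,B,np.linalg.norm(A-B)); x=(A-B)/np.linalg.norm(A-B);y=np.array([-x[1],x[0],0])
print("yaw",np.arctan2(x[1],x[0]),"centre",(A+B)/2+y*.026)
F=[onz(T,f(*q),.014) for q in((440,445),(450,585),(620,575))];print("foot",*F); e=F[0]-F[1];print("yaw",np.arctan2(e[1],e[0]),np.linalg.norm(e),np.linalg.norm(F[2]-F[1]), "centre",(F[0]+F[2])/2)
# head: top-face centre guess top & scene
print("head @.29 top",onz(T,f(587,455),.3),"scene",onz(S,(130+88*.4,190+80*.4),.3))
W=camera_params("wrist");o=get_obs();Rt=Ro.from_rotvec(o['orientation']).as_matrix()
print("cam in tool",Rt.T@(-W['R'].T@W['t']-o['tcp_pos']),"\n",(W['R']@Rt).T,W['fx'],W['cx'],W['cy'],"\ntool",Rt)
for n,uv,z in(("amber",(153,240),.08),("white",(344.5,259),.05),("dish",(414,274),.01)):print(n,onz(T,uv,z))
E
```

```text
front [0.5576 0.1545 0.022 ] [0.468  0.1908 0.022 ] 0.09663499126607576
yaw -0.38512149687933517 centre [0.5226 0.1968 0.022 ]
foot [ 0.8543 -0.0815  0.014 ] [ 0.7266 -0.0911  0.014 ] [ 0.7387 -0.2391  0.014 ]
yaw 0.07527518852758297 0.12806098963008652 0.1485024509997244 centre [ 0.7965 -0.1603  0.014 ]
head @.29 top [ 0.7501 -0.1643  0.3   ] scene [ 0.7645 -0.1582  0.3   ]
cam in tool [ 0.0827  0.0003 -0.142 ] 
 [[ 0.0013 -0.9467 -0.3222]
 [ 1.      0.0012  0.0006]
 [-0.0002 -0.3222  0.9467]] 354.71666089905585 281.60370984955455 203.67857182670565 
tool [[-0.9471  0.321  -0.0004]
 [ 0.321   0.9471 -0.0016]
 [-0.0001 -0.0016 -1.    ]]
amber [0.5067 0.3769 0.08  ]
white [ 0.4696 -0.143   0.05  ]
dish [ 0.4352 -0.3415  0.01  ]
```

```bash
python3 -m jog '[{"x":0.5,"y":-0.72,"jaw":-1},{"x":0.5,"y":-0.72,"jaw":-1},{"x":0.5,"y":-0.72,"jaw":-1},{"x":0.5,"y":-0.72,"jaw":-1},{"x":0.5,"y":-0.72,"jaw":-1},{"x":0.5,"y":-0.72,"jaw":-1},{"x":0.5,"y":-0.72,"jaw":-1},{"x":0.5,"y":-0.72,"jaw":-1}]'
python3 -m jog '[{"x":0.55,"y":-0.8,"rz":-0.34,"jaw":-1},{"x":0.5,"y":-0.76,"z":-0.2,"jaw":-1},{"jaw":-1},{"jaw":-1}]'
python3 - <<'E'
from h import *
W=camera_params("wrist");a=grab_frame("wrist");cv2.imwrite("pics/w1.png",a[:,:,::-1]);np.savez("w1.npz",**{k:W[k] for k in W});print(get_obs()['contact_force'])
E
```

```text
[-0.33347696 -0.53189929 -0.18791282]validation failed for argument at $[0]...
validation failed for argument at $[0]...
```

View pics/w1.png

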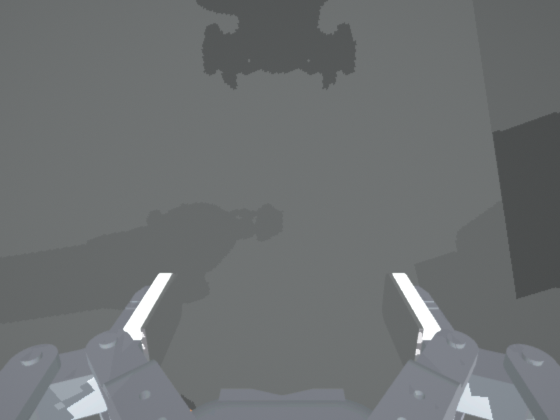

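Nothing moved: the wrist view shows only the open fingers over an empty bench. The rows were refused, so I'll give all seven keys in each row.

```bash
python3 -m jog '[{"rx":0,"ry":0,"rz":0,"x":0.5,"y":-0.72,"z":0,"jaw":-1},{"rx":0,"ry":0,"rz":0,"x":0.5,"y":-0.72,"z":0,"jaw":-1},{"rx":0,"ry":0,"rz":0,"x":0.5,"y":-0.72,"z":0,"jaw":-1},{"rx":0,"ry":0,"rz":0,"x":0.5,"y":-0.72,"z":0,"jaw":-1},{"rx":0,"ry":0,"rz":0,"x":0.5,"y":-0.72,"z":0,"jaw":-1},{"rx":0,"ry":0,"rz":0,"x":0.5,"y":-0.72,"z":0,"jaw":-1},{"rx":0,"ry":0,"rz":0,"x":0.5,"y":-0.72,"z":0,"jaw":-1},{"rx":0,"ry":0,"rz":0,"x":0.5,"y":-0.72,"z":0,"jaw":-1}]' && 
python3 -m jog '[{"rx":0,"ry":0,"rz":-0.34,"x":0.55,"y":-0.8,"z":0,"jaw":-1},{"rx":0,"ry":0,"rz":0,"x":0.5,"y":-0.76,"z":-0.2,"jaw":-1},{"rx":0,"ry":0,"rz":0,"x":0,"y":0,"z":0,"jaw":-1},{"rx":0,"ry":0,"rz":0,"x":0,"y":0,"z":0,"jaw":-1}]'
python3 - <<'E'
from h import *
W=camera_params("wrist");a=grab_frame("wrist");cv2.imwrite("pics/w2.png",a[:,:,::-1]);np.savez("w2.npz",**{k:W[k] for k in W});print(get_obs()['contact_force'])
E
```

```text
clock: 1.15
tcp_pos: [0.4574, 0.2921, 0.2312]
orientation: [-0.511, -3.1, -0.0]
contact_force: [1.1, -0.2, -1.1]
grip_width: 0.0001
gripper_force: 0.0
clock: 1.65
tcp_pos: [0.5193, 0.2005, 0.2191]
orientation: [-0.603, -3.082, -0.0]
contact_force: [-0.9, 0.8, 0.4]
grip_width: 0.0002
gripper_force: 0.0
[0.06189034 0.50694538 0.45817577]
```

View pics/w2.png

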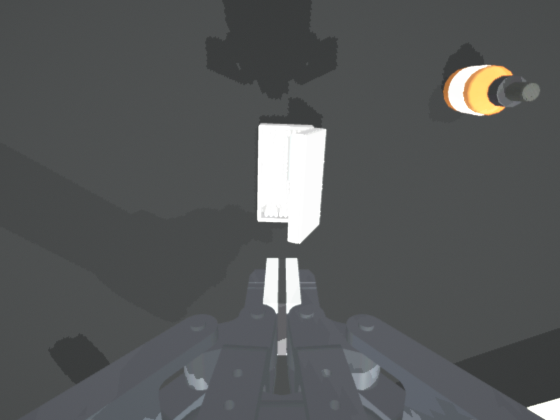

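Wrist view: the tray's front edge is the left side, (259,124)-(258,221). The open lid is on the right, with its free edge around u≈290-302, v 130-240. The label end is at the image bottom, and the amber bottle at (490,92) is clear.

Run:
```python
from h import *
np.set_printoptions(precision=4,suppress=True)
W=dict(np.load("w2.npz"));a=cv2.imread("pics/w2.png",0)
for v in (150,180,210,232): print(v,a[v,252:332].tolist())
A,B=onz(W,(258,221),.022),onz(W,(259,124),.022);x=(A-B);L=np.linalg.norm(x);x/=L;y=np.array([-x[1],x[0],0]);c=(A+B)/2+y*.026
print("L",L,"yaw",np.arctan2(x[1],x[0]),"c",c)
o=get_obs();print(o['tcp_pos'],Ro.from_rotvec(o['orientation']).as_matrix()[:,1])
for th in(.6,.8,1.0,1.2,1.4):
    for xx in(.048,-.048): 
        h=c+y*.026; d=-y*np.cos(th)+np.array([0,0,np.sin(th)]);n=y*np.sin(th)+np.array([0,0,np.cos(th)])
        print(th,xx,"inner",proj(W,h+x*xx+d*.052),"outer",proj(W,h+x*xx+d*.052+n*.012),"hingeouter",proj(W,h+x*xx+n*.012))
```

```text
150 [80, 80, 79, 75, 73, 89, 223, 255, 255, 255, 255, 255, 255, 255, 255, 255, 255, 255, 255, 255, 255, 255, 255, 255, 255, 255, 255, 255, 255, 255, 255, 255, 254, 255, 255, 253, 238, 243, 254, 255, 255, 255, 255, 255, 255, 255, 255, 255, 255, 255, 255, 255, 255, 255, 254, 253, 253, 253, 253, 253, 253, 253, 253, 253, 253, 253, 253, 253, 253, 253, 253, 251, 211, 115, 83, 80, 80, 80, 80, 80]
180 [80, 80, 79, 78, 75, 157, 255, 255, 255, 255, 255, 255, 255, 255, 255, 255, 255, 255, 255, 255, 255, 255, 255, 255, 255, 255, 255, 255, 255, 255, 255, 255, 255, 255, 251, 247, 249, 252, 255, 255, 255, 255, 255, 255, 255, 255, 255, 255, 255, 255, 255, 255, 254, 253, 253, 253, 253, 253, 253, 253, 253, 253, 253, 253, 253, 253, 253, 253, 253, 251, 180, 98, 81, 81, 80, 80, 80, 80, 81, 80]
210 [81, 80, 79, 76, 88, 224, 255, 255, 255, 246, 248, 237, 236, 251, 255, 255, 255, 255, 255, 255, 255, 255, 255, 255, 254, 244, 233, 239, 254, 254, 255, 255, 255, 255, 253, 254, 255, 255, 255, 255, 255, 255, 255, 255, 255, 255, 255, 255, 255, 255, 254, 253, 253, 253, 253, 253, 253, 253, 253, 253, 253, 253, 253, 2
[... 774 characters left out ...]
7877 239.4378] hingeouter [317.7937 224.9853]
0.8 -0.048 inner [275.096  130.4885] outer [285.4445 132.1083] hingeouter [324.46   128.0465]
1.0 0.048 inner [281.2643 238.5491] outer [292.5654 241.881 ] hingeouter [319.0863 224.3247]
1.0 -0.048 inner [284.8433 131.788 ] outer [297.4398 133.2236] hingeouter [325.8379 127.8541]
1.2 0.048 inner [291.567  241.0172] outer [304.3114 243.4409] hingeouter [319.944  223.5639]
1.2 -0.048 inner [296.3059 132.8989] outer [310.5043 134.0584] hingeouter [326.7342 127.6173]
1.4 0.048 inner [302.8801 242.6488] outer [316.3577 244.0065] hingeouter [320.3389 222.7359]
1.4 -0.048 inner [308.8859 133.7472] outer [323.8705 134.5553] hingeouter [327.1209 127.3465]
```

```bash
python3 -m jog '[{"rx":0,"ry":0,"rz":-0.09,"x":0.17,"y":0.32,"z":-0.5,"jaw":-1},{"rx":0,"ry":0,"rz":0,"x":0.17,"y":0.32,"z":-0.5,"jaw":-1},{"rx":0,"ry":0,"rz":0,"x":0,"y":0,"z":-0.75,"jaw":-1},{"rx":0,"ry":0,"rz":0,"x":0,"y":0,"z":-0.75,"jaw":-1},{"rx":0,"ry":0,"rz":0,"x":0,"y":0,"z":0,"jaw":-1}]'
python3 - <<'E'
from h import *
W=camera_params("wrist");a=grab_frame("wrist");cv2.imwrite("pics/w3.png",a[:,:,::-1]);print(get_obs()['contact_force'])
E
```

```text
clock: 2.33
tcp_pos: [0.5367, 0.2392, 0.0664]
orientation: [-0.621, -3.074, 0.006]
contact_force: [-0.7, 0.4, 0.4]
grip_width: 0.0
gripper_force: 0.0
[0.69172996 0.02903443 0.32777155]
```

View pics/w3.png

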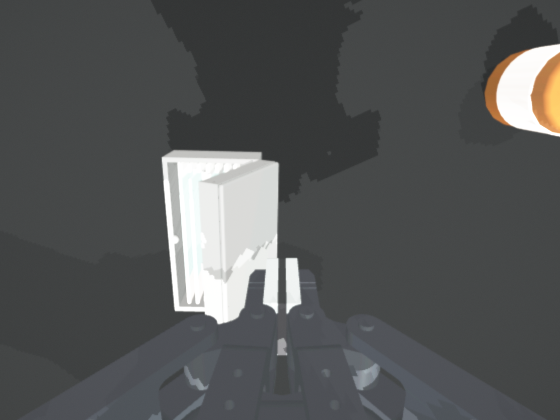

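The closed tips at about (282,265) stand just behind the lid's outer face, centred along the box. I sweep the lid over in an arc.

```bash
python3 -m jog '[{"rx":0,"ry":0,"rz":0,"x":-0.078,"y":-0.184,"z":0.025,"jaw":-1},{"rx":0,"ry":0,"rz":0,"x":-0.036,"y":-0.085,"z":-0.02,"jaw":-1},{"rx":0,"ry":0,"rz":0,"x":-0.036,"y":-0.085,"z":-0.03,"jaw":-1},{"rx":0,"ry":0,"rz":0,"x":-0.039,"y":-0.092,"z":-0.05,"jaw":-1},{"rx":0,"ry":0,"rz":0,"x":-0.039,"y":-0.092,"z":-0.067,"jaw":-1},{"rx":0,"ry":0,"rz":0,"x":-0.029,"y":-0.069,"z":-0.08,"jaw":-1},{"rx":0,"ry":0,"rz":0,"x":-0.029,"y":-0.069,"z":-0.08,"jaw":-1},{"rx":0,"ry":0,"rz":0,"x":-0.032,"y":-0.077,"z":-0.1,"jaw":-1}]'
python3 - <<'E'
from h import *
W=camera_params("wrist");a=grab_frame("wrist");cv2.imwrite("pics/w4.png",a[:,:,::-1]);np.savez("w4.npz",**{k:W[k] for k in W});print(get_obs()['contact_force'])
E
```

```text
clock: 3.38
tcp_pos: [0.5209, 0.1932, 0.0447]
orientation: [-0.627, -3.078, -0.0]
contact_force: [1.3, -0.5, 0.5]
grip_width: -0.0003
gripper_force: 0.1
[-0.27604362 -0.10862465 -0.73120937]
```

View pics/w4.png

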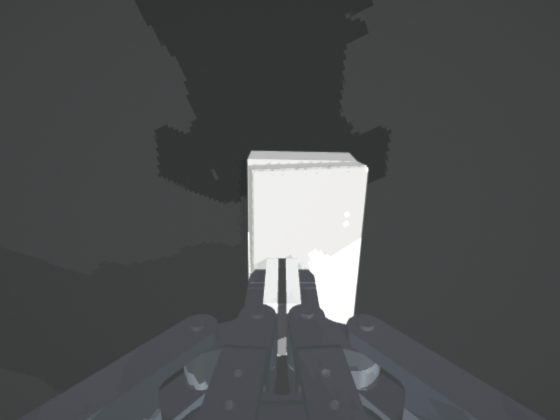

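The lid is nearly down, with its front edge at u≈250 and the tips at u≈282, about 14 mm from that edge. I move a little forward and press down in small steps.

```bash
python3 -m jog '[{"rx":0,"ry":0,"rz":0,"x":-0.032,"y":-0.077,"z":0,"jaw":-1},{"rx":0,"ry":0,"rz":0,"x":0,"y":0,"z":-0.05,"jaw":-1},{"rx":0,"ry":0,"rz":0,"x":0,"y":0,"z":-0.05,"jaw":-1},{"rx":0,"ry":0,"rz":0,"x":0,"y":0,"z":0,"jaw":-1}]'; python3 -m jog '[{"rx":0,"ry":0,"rz":0,"x":0,"y":0,"z":-0.03,"jaw":-1},{"rx":0,"ry":0,"rz":0,"x":0,"y":0,"z":0,"jaw":-1}]';python3 -m jog '[{"rx":0,"ry":0,"rz":0,"x":0,"y":0,"z":-0.02,"jaw":-1},{"rx":0,"ry":0,"rz":0,"x":0,"y":0,"z":0,"jaw":-1}]'
```

```text
clock: 3.92
tcp_pos: [0.5192, 0.1886, 0.0392]
orientation: [0.627, 3.078, -0.0]
contact_force: [0.6, -0.4, 0.7]
grip_width: 0.0002
gripper_force: 0.0
clock: 4.18
tcp_pos: [0.5191, 0.189, 0.0372]
orientation: [0.627, 3.078, 0.0]
contact_force: [-1.0, 0.6, 0.2]
grip_width: -0.0004
gripper_force: 0.0
clock: 4.42
tcp_pos: [0.519, 0.1888, 0.036]
orientation: [-0.627, -3.078, 0.0]
contact_force: [-0.6, -0.2, 1.0]
grip_width: -0.0003
gripper_force: 0.0
```

```bash
for i in 1; do python3 -m jog '[{"rx":0,"ry":0,"rz":0,"x":0,"y":0,"z":-0.03,"jaw":-1},{"rx":0,"ry":0,"rz":0,"x":0,"y":0,"z":0,"jaw":-1}]'; done; python3 -m jog '[{"rx":0,"ry":0,"rz":0,"x":0,"y":0,"z":-0.03,"jaw":-1},{"rx":0,"ry":0,"rz":0,"x":0,"y":0,"z":0,"jaw":-1}]'
```

```text
clock: 4.68
tcp_pos: [0.519, 0.1887, 0.0342]
orientation: [-0.627, -3.078, 0.0]
contact_force: [0.5, -0.4, 0.3]
grip_width: 0.0004
gripper_force: 0.0
clock: 4.92
tcp_pos: [0.5192, 0.1886, 0.0336]
orientation: [-0.627, -3.078, -0.0]
contact_force: [-3.9, -1.5, 12.5]
grip_width: 0.0002
gripper_force: 6.2
```

```bash
python3 -m jog '[{"rx":0,"ry":0,"rz":0,"x":0,"y":0,"z":-0.015,"jaw":-1},{"rx":0,"ry":0,"rz":0,"x":0,"y":0,"z":0,"jaw":-1}]'
```

```text
clock: 5.18
tcp_pos: [0.5192, 0.1886, 0.0334]
orientation: [-0.628, -3.078, -0.001]
contact_force: [-5.7, -2.4, 19.7]
grip_width: 0.0
gripper_force: 9.8
```

```bash
python3 -m jog '[{"rx":0,"ry":0,"rz":0,"x":0,"y":0,"z":0.5,"jaw":-1},{"rx":0,"ry":0,"rz":0,"x":0,"y":0,"z":0.9,"jaw":1},{"rx":0,"ry":0,"rz":0,"x":0,"y":0,"z":0.9,"jaw":1},{"rx":0,"ry":0,"rz":0,"x":0,"y":0,"z":0,"jaw":1},{"rx":0,"ry":0,"rz":0,"x":0,"y":0,"z":0,"jaw":1}]'
python3 - <<'E'
from h import *
W=camera_params("wrist");a=grab_frame("wrist");np.savez("w5.npz",**{k:W[k] for k in W})
s=grab_frame("scene"); cv2.imwrite("pics/s5.png",s[:,:,::-1])
o=np.hstack([cv2.resize(a[80:320,180:420],(400,400)),cv2.resize(s[190:250,310:370],(400,400),interpolation=cv2.INTER_CUBIC)])
cv2.imwrite("pics/w5full.png",a[:,:,::-1]);cv2.imwrite("pics/w5.png",o[:,:,::-1])
E
```

```text
clock: 5.8
tcp_pos: [0.5187, 0.1887, 0.1693]
orientation: [-0.627, -3.078, 0.0]
contact_force: [-0.7, -0.0, -0.3]
grip_width: 0.0722
gripper_force: 0.0
```

View pics/w5.png

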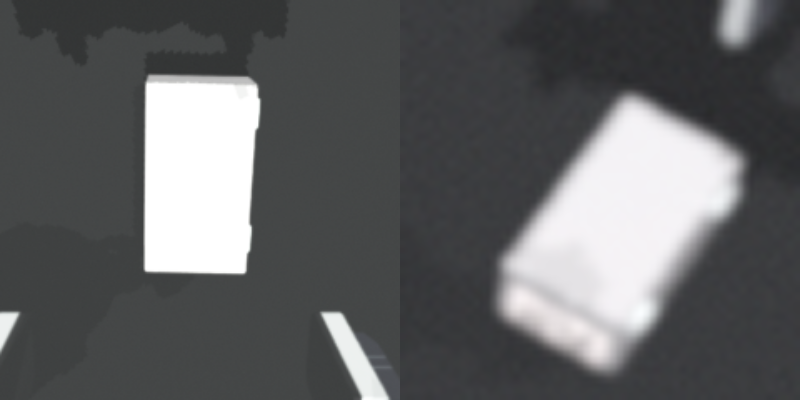

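The lid lies flat and flush in both views, so it is shut. In the left crop the lid's top face has corners (146,82), (257,86), (246,273) and (145,271), with small hinge knuckles on the right edge near both ends.

Run:
```python
from h import *
np.set_printoptions(precision=4,suppress=True)
W=dict(np.load("w5.npz"))
P=[onz(W,(180+.6*u,80+.6*v),.034) for u,v in((146,82),(257,85),(246,273),(145,271))]
g=cv2.imread("pics/w5full.png",0); print([int(x) for x in P[0]*0], np.linalg.norm(P[0]-P[3]),np.linalg.norm(P[1]-P[0]),np.linalg.norm(P[2]-P[3]))
x=P[3]-P[0]+P[2]-P[1];e=P[3]-P[0];print("yaw",np.arctan2(x[1],x[0]),np.arctan2(e[1],e[0]));c=sum(P)/4
x/=np.linalg.norm(x);y=np.array([-x[1],x[0],0]);print("c",c)
o=get_obs();R=Ro.from_rotvec(o['orientation']).as_matrix();print("tool yaw",np.arctan2(-R[1,0],-R[0,0]),"tcp",o['tcp_pos'],"delta/60mm",(c-o['tcp_pos'])/.06, "w",o['grip_width'])
```

```text
[0, 0, 0] 0.09589852230904686 0.05141040545724769 0.05203456623008822
yaw -0.4151570673747956 -0.41842364360282014
c [0.5239 0.2023 0.034 ]
tool yaw -0.4017051768104206 tcp [0.518  0.1883 0.1682] delta/60mm [ 0.0979  0.2334 -2.2366] w 0.08500800093661215
```

```bash
python3 -m jog '[{"rx":0,"ry":0,"rz":-0.075,"x":0.098,"y":0.233,"z":-0.4,"jaw":1},{"rx":0,"ry":0,"rz":0,"x":0,"y":0,"z":-0.7,"jaw":1},{"rx":0,"ry":0,"rz":0,"x":0,"y":0,"z":-0.7,"jaw":1},{"rx":0,"ry":0,"rz":0,"x":0,"y":0,"z":-0.5,"jaw":1},{"rx":0,"ry":0,"rz":0,"x":0,"y":0,"z":-0.3,"jaw":1},{"rx":0,"ry":0,"rz":0,"x":0,"y":0,"z":0,"jaw":1},{"rx":0,"ry":0,"rz":0,"x":0,"y":0,"z":0,"jaw":1}]'
```

```text
clock: 6.78
tcp_pos: [0.5256, 0.2028, 0.0144]
orientation: [0.647, 3.073, 0.001]
contact_force: [1.0, -0.2, 0.2]
grip_width: 0.0855
gripper_force: 0.0
```

```bash
python3 -m jog '[{"rx":0,"ry":0,"rz":0,"x":-0.025,"y":0,"z":-0.22,"jaw":1},{"rx":0,"ry":0,"rz":0,"x":0,"y":0,"z":0,"jaw":1},{"rx":0,"ry":0,"rz":0,"x":0,"y":0,"z":0,"jaw":-1},{"rx":0,"ry":0,"rz":0,"x":0,"y":0,"z":0,"jaw":-1},{"rx":0,"ry":0,"rz":0,"x":0,"y":0,"z":0,"jaw":-1},{"rx":0,"ry":0,"rz":0,"x":0,"y":0,"z":0,"jaw":-1},{"rx":0,"ry":0,"rz":0,"x":0,"y":0,"z":0,"jaw":-1}]' 35; python3 -c "
from h import *
W=camera_params('wrist');a=grab_frame('wrist');o=get_obs();print(o['tcp_pos'],o['orientation'],o['grip_width']);cv2.imwrite('pics/w6.png',a[:,:,::-1])"
```

```text
clock: 7.65
tcp_pos: [0.5238, 0.2028, 0.0008]
orientation: [0.647, 3.074, 0.001]
contact_force: [-0.3, 0.3, 4.4]
grip_width: 0.0518
gripper_force: 37.7
[0.52373771 0.20279954 0.00081771] [6.47117163e-01 3.07375849e+00 7.28593227e-04] 0.051833162862865385
```

Grip is solid (52 mm, 38 N). I lift, then turn to a viewing pose that looks at the reader head from its left side.

```bash
python3 -m jog '[{"rx":0,"ry":0,"rz":0,"x":0,"y":0,"z":0.3,"jaw":-1},{"rx":0,"ry":0,"rz":0,"x":0,"y":0,"z":0.7,"jaw":-1},{"rx":0,"ry":0,"rz":0,"x":0,"y":0,"z":0.8,"jaw":-1},{"rx":0,"ry":0,"rz":0.6,"x":0.3,"y":-0.2,"z":0.7,"jaw":-1},{"rx":0,"ry":0,"rz":0.6,"x":0.5,"y":-0.35,"z":0.6,"jaw":-1},{"rx":0,"ry":0,"rz":0.6,"x":0.6,"y":-0.4,"z":0.6,"jaw":-1},{"rx":0,"ry":0,"rz":0.58,"x":0.6,"y":-0.4,"z":0.5,"jaw":-1},{"rx":-0.5,"ry":0,"rz":0,"x":0.4,"y":-0.3,"z":0.4,"jaw":-1}]' 35 && python3 -m jog '[{"rx":-0.8,"ry":0,"rz":0,"x":0.5,"y":-0.3,"z":0.1,"jaw":-1},{"rx":-0.8,"ry":0,"rz":0,"x":0.4,"y":-0.3,"z":0,"jaw":-1},{"rx":-0.8,"ry":0,"rz":0,"x":0.2,"y":-0.2,"z":0,"jaw":-1},{"rx":-0.8,"ry":0,"rz":0,"x":0.07,"y":0,"z":0,"jaw":-1},{"rx":-0.8,"ry":0,"rz":0,"x":0,"y":0,"z":0,"jaw":-1},{"rx":-0.5,"ry":0,"rz":0,"x":0,"y":0,"z":0,"jaw":-1},{"rx":0,"ry":0,"rz":0,"x":0,"y":0,"z":0,"jaw":-1},{"rx":0,"ry":0,"rz":0,"x":0,"y":0,"z":0,"jaw":-1}]'
python3 - <<'E'
from h import *
W=camera_params("wrist");a=grab_frame("wrist");cv2.imwrite("pics/w7.png",a[:,:,::-1]);np.savez("w7.npz",**{k:W[k] for k in W})
E
```

```text
clock: 8.7
tcp_pos: [0.6689, 0.0983, 0.2792]
orientation: [0.008, 3.137, -0.142]
contact_force: [0.6, 0.6, -2.2]
grip_width: 0.0516
gripper_force: 37.3
clock: 9.7
tcp_pos: [0.7377, 0.0548, 0.2836]
orientation: [0.002, 2.848, -1.326]
contact_force: [0.0, -1.7, -1.4]
grip_width: 0.0517
gripper_force: 37.3
```

View pics/w7.png

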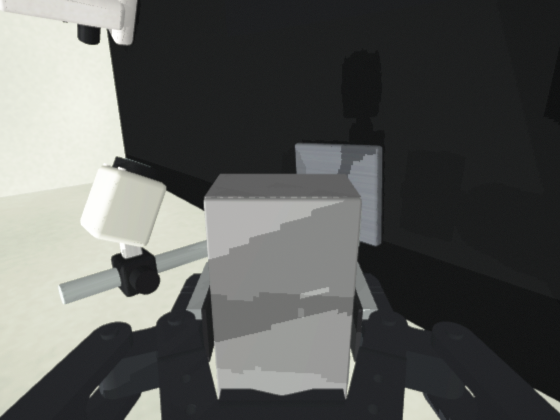

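The head is at (123,205), with the lens end toward image top and the box held firmly. I take two more views from shifted poses for triangulation, then zoom on all of them.

```bash
cat > v.py <<'E'
import sys
from h import *
n=sys.argv[1];W=camera_params("wrist");a=grab_frame("wrist");cv2.imwrite(f"pics/{n}.png",a[:,:,::-1]);np.savez(n+".npz",**{k:W[k] for k in W})
E
python3 -m jog '[{"rx":0,"ry":0,"rz":0,"x":-0.5,"y":0,"z":-0.4,"jaw":-1},{"rx":0,"ry":0,"rz":0,"x":-0.5,"y":0,"z":-0.4,"jaw":-1},{"rx":0,"ry":0,"rz":0,"x":0,"y":0,"z":0,"jaw":-1},{"rx":0,"ry":0,"rz":0,"x":0,"y":0,"z":0,"jaw":-1},{"rx":0,"ry":0,"rz":0,"x":0,"y":0,"z":0,"jaw":-1}]' && python3 v.py w8
python3 -m jog '[{"rx":0,"ry":0,"rz":0,"x":0.5,"y":0,"z":0.4,"jaw":-1},{"rx":0,"ry":0,"rz":0,"x":0.5,"y":0,"z":0.6,"jaw":-1},{"rx":0,"ry":0,"rz":0,"x":0.5,"y":0,"z":0,"jaw":-1},{"rx":0,"ry":0,"rz":0,"x":0,"y":0,"z":0,"jaw":-1},{"rx":0,"ry":0,"rz":0,"x":0,"y":0,"z":0,"jaw":-1},{"rx":0,"ry":0,"rz":0,"x":0,"y":0,"z":0,"jaw":-1}]' && python3 v.py w9
python3 - <<'E'
from h import *
H=np.array([.757,-.162,.29]);T=[]
for n in("w7","w8","w9"):
    W=dict(np.load(n+".npz"));u=proj(W,H).round().astype(int);a=cv2.imread(f"pics/{n}.png");x0=max(0,min(u[0]-66,427));y0=max(0,u[1]-50);print(n,u,x0,y0)
    c=a[y0:y0+100,x0:x0+133].astype(float);c=255*(c/255)**1.5
    c=cv2.resize(c.clip(0,255).astype(np.uint8),(399,300),interpolation=cv2.INTER_CUBIC)
    T.append(cv2.copyMakeBorder(c,0,0,0,1,cv2.BORDER_CONSTANT))
T.append(cv2.cvtColor(cv2.Canny(cv2.cvtColor(T[0],cv2.COLOR_BGR2GRAY),30,80),cv2.COLOR_GRAY2BGR))
cv2.imwrite("pics/c9.png",np.vstack([np.hstack(T[:2]),np.hstack(T[2:])]))
E
```

```text
clock: 10.38
tcp_pos: [0.6789, 0.055, 0.2359]
orientation: [0.003, 2.846, -1.325]
contact_force: [0.0, 0.3, -2.0]
grip_width: 0.0512
gripper_force: 37.2
clock: 11.18
tcp_pos: [0.7671, 0.056, 0.2944]
orientation: [0.001, -2.847, 1.327]
contact_force: [0.3, 0.2, -1.6]
grip_width: 0.0516
gripper_force: 37.3
w7 [121 202] 55 152
w8 [ 74 276] 8 226
w9 [128 167] 62 117
```

View pics/c9.png

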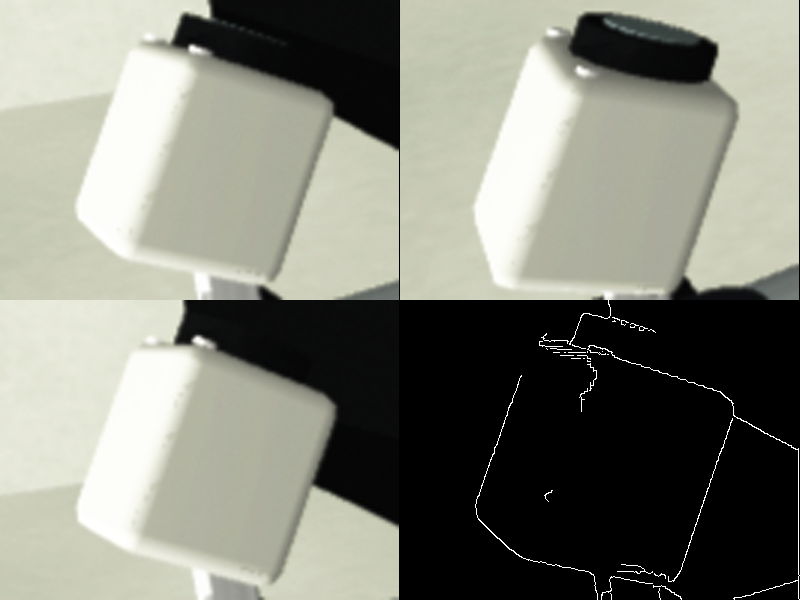

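The crops clearly show the side face and the top face in all three views, and w8 also shows the lens front. I fit the head's yaw, tilt and position to these corner pixels, using the known size.

```bash
cat > fit.py <<'E'
from h import *
from scipy.optimize import least_squares
np.set_printoptions(precision=4,suppress=True)
off={"w7":(55,152),"w8":(8,226),"w9":(62,117)}
# FT FB BB BT farBackTop farFrontTop
M=np.array([[30,-28,24],[30,-28,-24],[-30,-28,-24],[-30,-28,24],[-30,28,24],[30,28,24]])/1e3
C={"w7":[(190,58),(336,96),(277,284),(128,260),(75,210),(135,43)],
"w8":[(185,81),(340,102),(288,295),(95,287),(74,208),(146,33)],
"w9":[(192,51),(337,102),(273,285),(132,251),(77,216),(133,48)]}
def pose(q):
    X=np.array([-np.cos(q[3])*np.cos(q[4]),-np.sin(q[3])*np.cos(q[4]),-np.sin(q[4])]);Y=np.array([np.sin(q[3]),-np.cos(q[3]),0]);return np.c_[X,Y,np.cross(X,Y)],q[:3]
def res(q):
    R,t=pose(q);r=[]
    for n in C:
        W=Ws[n]
        for m,(u,v) in zip(M,C[n]): r.append(proj(W,R@m+t)-(np.array(off[n])+np.array([u,v])/3))
    return np.concatenate(r)
Ws={n:dict(np.load(n+".npz")) for n in C}
if __name__=="__main__":
    s=least_squares(res,[.757,-.162,.29,.07,.35],loss="soft_l1")
    print("x y z yaw tilt",s.x,"rms px",np.sqrt(np.mean(s.fun**2)));print(res(s.x).reshape(3,6,2).round(1).tolist())
    R,t=pose(s.x);print("lens px w8",(proj(Ws["w8"],t+.04*R[:,0])-off["w8"])*3,"focus",t+.14*R[:,0],"R",R)
E
python3 fit.py
```

```text
x y z yaw tilt [ 0.7654 -0.1737  0.285   0.0758  0.4788] rms px 2.191531863369301
[[[-1.0, -0.5], [2.2, 3.3], [1.0, 2.0], [-4.0, 0.0], [-0.8, 2.1], [0.0, -1.7]], [[-2.6, -3.0], [4.2, -1.0], [-0.3, -1.5], [2.6, -0.8], [1.2, 0.0], [-1.1, -3.4]], [[-0.5, -0.1], [2.5, 3.1], [2.7, 3.6], [-4.4, 1.2], [-1.6, 2.6], [0.8, -0.9]]]
lens px w8 [256.8664  29.1862] focus [ 0.6415 -0.1831  0.2205] R [[-0.885   0.0757 -0.4594]
 [-0.0672 -0.9971 -0.0349]
 [-0.4607  0.      0.8875]]
```

Run:
```python
import fit; from fit import *
M0=fit.M.copy();C0=dict(C)
for name,d in(("60 56 48",(60,56,48)),("60 48 56",(60,48,56)),("56 60 48",(56,60,48)),("48 60 56",(48,60,56)),("56 48 60",(56,48,60))):
    fit.M=np.sign(M0)*np.array(d)/2e3
    s=least_squares(res,[.757,-.162,.29,.07,.35]);print(name,s.x,np.sqrt(np.mean(s.fun**2)))
    for n in C0:
        fit.C={n:C0[n]};s=least_squares(res,[.757,-.162,.29,.07,.35]);print("  ",n,s.x,np.sqrt(np.mean(s.fun**2)))
    fit.C=C0
def r2(p):
    fit.M=np.sign(M0)*p[5:]/2;return res(p[:5])
s=least_squares(r2,[.757,-.162,.29,.07,.35,.06,.056,.048],x_scale=.01);print("free dims",s.x,np.sqrt(np.mean(s.fun**2)));print(s.fun.reshape(3,6,2).round(1).tolist())
for i in range(6):
    print(i,cross([ray(Ws[n],np.array(off[n])+np.array(C0[n][i])/3) for n in C0]))
```

```text
60 56 48 [ 0.7651 -0.1736  0.2849  0.0736  0.4685] 2.16465258141662
   w7 [ 0.7681 -0.185   0.2815  0.0638  0.4516] 1.2755423242068165
   w8 [ 0.7709 -0.1815  0.285   0.0772  0.4967] 1.5832541279571484
   w9 [ 0.7676 -0.1909  0.2797  0.0592  0.4498] 1.2502311976030476
60 48 56 [ 0.7683 -0.1796  0.2817  0.0365  0.4701] 4.102737689312485
   w7 [ 0.7739 -0.2003  0.2757  0.0301  0.4508] 2.952242916067728
   w8 [ 0.7802 -0.1971  0.2818  0.0439  0.5146] 2.7943956746666188
   w9 [ 0.7721 -0.2072  0.273   0.03    0.4432] 2.957190240709117
56 60 48 [ 0.764  -0.1701  0.2859  0.1032  0.48  ] 2.258546655798582
   w7 [ 0.7653 -0.176   0.2841  0.0908  0.4616] 1.9816188199077887
   w8 [ 0.7666 -0.1725  0.286   0.1251  0.5106] 1.90014433502845
   w9 [ 0.7656 -0.1818  0.2826  0.0764  0.4561] 1.99315942499607
48 60 56 [ 0.766  -0.172   0.2841  0.1217  0.5004] 6.190025609873415
   w7 [ 0.7681 -0.1813  0.2812  0.1013  0.4752] 6.061960226587894
   w8 [ 0.7702 -0.1761  0.2844  0.1636  0.5489] 5.711721231693008
   w9 [ 0.7678 -0.1879  0.2793  0.0782  0.459 ] 6.073516705185987
56 48 60 [ 0.7692 -0.1803  0.2808  0.0519  0.4835] 5.514830904376463
   w7 [ 0.7751 -0.2021  0.2745  0.0395  0.4598] 4.6325043830682535
   w8 [ 0.7823 -0.1992  0.2809  0.0723  0.5363] 4.4597833996275575
   w9 [ 0.7729 -0.2091  0.2717  0.0314  0.4456] 4.624870077088239
free dims [ 0.7619 -0.1662  0.2877  0.0976  0.4728  0.0569  0.0607  0.043 ] 1.3237132963487381
[[[0.4, -0.3], [-0.0, 2.1], [-0.1, 0.2], [-1.2, -1.1], [0.4, 1.0], [-0.2, -0.7]], [[-2.6, -0.5], [0.2, 0.5], [-3.2, -0.4], [3.9, 0.6], [1.8, -0.0], [-1.9, -1.5]], [[1.1, -0.8], [0.6, 0.7], [1.9, 0.5], [-1.4, -1.0], [-0.3, 1.1], [0.6, -0.3]]]
0 [ 0.7254 -0.1428  0.2929]
1 [ 0.7421 -0.1367  0.256 ]
2 [ 0.7947 -0.134   0.2807]
3 [ 0.7743 -0.1336  0.3201]
4 [ 0.7776 -0.1899  0.3207]
5 [ 0.7305 -0.1987  0.2938]
```

Run:
```python
from fit import *
psi=.078;nv=np.array([np.sin(psi),-np.cos(psi),0])
for n in C:
    W=Ws[n];r=[ray(W,np.array(off[n])+np.array(c)/3)[1] for c in C[n]]
    d=lambda i,j,k:np.cross(np.cross(r[i],r[j]),k)
    a=lambda v:np.arctan2(v[2],np.hypot(v[0],v[1]))
    print(n,"tilt x-edges",[abs(a(d(i,j,nv))) for i,j in((1,2),(0,3),(5,4))],"z-edges",[np.pi/2-abs(a(d(i,j,nv))) for i,j in((0,1),(3,2))],
     "yaw y-edges",[np.arctan(-v[0]/v[1]) for v in(d(0,5,[0,0,1]),d(3,4,[0,0,1]))])
for q in([.760,-.164,.29,.078,.47],):
    R,t=pose(q);print(res(q).reshape(3,6,2).round(1).tolist(),"lens w8",(proj(Ws["w8"],t+.04*R[:,0])-off["w8"])*3,"focus",t+.14*R[:,0])
```

```text
w7 tilt x-edges [np.float64(0.4539300434288875), np.float64(0.44420324363367), np.float64(0.4863433219108739)] z-edges [np.float64(0.4235267466767221), np.float64(0.454230660797847)] yaw y-edges [np.float64(0.10315144966437524), np.float64(0.08595455922884711)]
w8 tilt x-edges [np.float64(0.4128977911918289), np.float64(0.5511075705550347), np.float64(0.5270147528254383)] z-edges [np.float64(0.4627400412160376), np.float64(0.4904204542593942)] yaw y-edges [np.float64(0.1324043095906613), np.float64(-1.5448269825399634)]
w9 tilt x-edges [np.float64(0.48407725589160366), np.float64(0.43540810987919765), np.float64(0.462132107441134)] z-edges [np.float64(0.43902206302892455), np.float64(0.46125820371712756)] yaw y-edges [np.float64(0.09023846784966733), np.float64(0.07278910267410221)]
[[[-5.3, -3.9], [0.5, 0.4], [-1.0, 1.6], [-8.5, -0.4], [-5.3, 1.4], [-4.3, -4.7]], [[-9.2, -3.1], [0.7, -1.1], [-4.0, 1.0], [-4.3, 2.3], [-5.1, 1.9], [-7.2, -3.9]], [[-4.5, -5.0], [1.1, -1.0], [1.0, 2.0], [-8.7, -0.7], [-5.9, 0.7], [-3.3, -5.1]]] lens w8 [242.3612  26.9245] focus [ 0.6356 -0.1737  0.2266]
```

```bash
python3 -m jog '[{"rx":0.7,"ry":0,"rz":0,"x":-0.6,"y":0,"z":0,"jaw":-1},{"rx":0.8,"ry":0,"rz":0,"x":-0.6,"y":0,"z":0,"jaw":-1},{"rx":0.8,"ry":0,"rz":0,"x":-0.6,"y":0,"z":0,"jaw":-1},{"rx":0.8,"ry":0,"rz":0,"x":-0.6,"y":0,"z":0,"jaw":-1},{"rx":0.8,"ry":0,"rz":0,"x":-0.6,"y":-0.2,"z":0,"jaw":-1},{"rx":0.8,"ry":0,"rz":0,"x":-0.6,"y":-0.3,"z":0,"jaw":-1},{"rx":0.3,"ry":0,"rz":0,"x":0,"y":-0.2,"z":0,"jaw":-1},{"rx":0,"ry":0,"rz":0,"x":0,"y":0,"z":0,"jaw":-1}]'
cat > goal.py <<'E'
from h import *
np.set_printoptions(precision=4,suppress=True)
h=np.array([.760,-.161,.289]);psi,tl=.08,.46
X=np.array([-np.cos(psi)*np.cos(tl),-np.sin(psi)*np.cos(tl),-np.sin(tl)]);bx=-X;by=np.array([-np.sin(psi),np.cos(psi),0]);bz=np.cross(bx,by)
G=np.c_[-bx,by,-bz];tg=h+.14*X-.048*bx-.0102*bz
o=get_obs();R=Ro.from_rotvec(o['orientation']).as_matrix()
rv=Ro.from_matrix(G@R.T).as_rotvec()
print("goal",tg,"turn units",np.degrees(rv)/10,"shift units",(tg-o['tcp_pos'])/.06,"F",o['contact_force'],o['grip_width'])
E
python3 goal.py
python3 - <<'E'
from h import *
W=dict(np.load("w7.npz"));R=Ro.from_rotvec([.002,2.848,-1.326]).as_matrix();t=np.array([.7377,.0548,.2836])
B=np.c_[-R[:,0],R[:,1],-R[:,2]]
for m in((-.048,-.026,.0332),(-.048,.026,.0332),(-.048,-.026,-.0008),(.048,-.026,.0332)):print(m,proj(W,t+B@np.array(m)))
E
```

```text
clock: 12.22
tcp_pos: [0.551, 0.0109, 0.2953]
orientation: [0.006, 3.141, -0.001]
contact_force: [-0.5, 0.1, -1.0]
grip_width: 0.0515
gripper_force: 37.2
goal [ 0.5966 -0.1741  0.1964] turn units [ 0.104  -2.6283  0.4745] shift units [ 0.7592 -3.0839 -1.6484] F [-0.5088  0.0559 -1.0407] 0.05150883127142245
(-0.048, -0.026, 0.0332) [198.91235782 195.86795596]
(-0.048, 0.026, 0.0332) [360.19880088 196.06781278]
(-0.048, -0.026, -0.0008) [217.00275589 170.90697711]
(0.048, -0.026, 0.0332) [216.23478121 419.04493991]
```

```bash
python3 -m jog '[{"rx":0.02,"ry":-0.44,"rz":0.08,"x":0,"y":-0.5,"z":-0.2,"jaw":-1},{"rx":0.02,"ry":-0.44,"rz":0.08,"x":0,"y":-0.5,"z":-0.25,"jaw":-1},{"rx":0.02,"ry":-0.44,"rz":0.08,"x":0,"y":-0.5,"z":-0.3,"jaw":-1},{"rx":0.02,"ry":-0.44,"rz":0.08,"x":0.1,"y":-0.5,"z":-0.3,"jaw":-1},{"rx":0.02,"ry":-0.44,"rz":0.08,"x":0.2,"y":-0.5,"z":-0.3,"jaw":-1},{"rx":0.01,"ry":-0.43,"rz":0.08,"x":0.2,"y":-0.4,"z":-0.2,"jaw":-1},{"rx":0,"ry":0,"rz":0,"x":0.2,"y":-0.18,"z":-0.1,"jaw":-1},{"rx":0,"ry":0,"rz":0,"x":0,"y":0,"z":0,"jaw":-1}]' && python3 goal.py
```

```text
clock: 13.22
tcp_pos: [0.5943, -0.17, 0.1945]
orientation: [-0.117, 2.682, 0.027]
contact_force: [1.2, 0.3, -0.7]
grip_width: 0.0516
gripper_force: 37.3
goal [ 0.5966 -0.1741  0.1964] turn units [ 0.0016 -0.0148 -0.043 ] shift units [ 0.0376 -0.0678  0.0308] F [ 1.2239  0.2692 -0.6683] 0.051620911492512585
```

```bash
python3 -m jog '[{"rx":0,"ry":0,"rz":-0.04,"x":0.03,"y":-0.05,"z":0.025,"jaw":-1},{"rx":0,"ry":0,"rz":0,"x":0,"y":0,"z":0,"jaw":-1},{"rx":0,"ry":0,"rz":0,"x":0,"y":0,"z":0,"jaw":-1},{"rx":0,"ry":0,"rz":0,"x":0,"y":0,"z":0,"jaw":-1}]' && python3 goal.py
python3 - <<'E'
from fit import *
import itertools
cube=np.array(list(itertools.product((-.03,.03),(-.028,.028),(-.024,.024))))
for n,f,c in(("top","pics/t0.png",(366,130)),("scene","pics/s0.png",(167,222))):
    a=cv2.imread(f,0);P=camera_params(n)
    m=((a>200)*255).astype(np.uint8);m=cv2.morphologyEx(m,cv2.MORPH_OPEN,np.ones((13,13)))
    k,l,st,ce=cv2.connectedComponentsWithStats(m);i=l[c[1],c[0]];print(n,"obs",ce[i],st[i])
    for q in([.760,-.161,.289,.08,.46],[.762,-.166,.29,.08,.46]):
        R,t=pose(q);u=np.array([proj(P,R@x+t) for x in cube],np.float32);hu=cv2.convexHull(u);M_=cv2.moments(hu)
        print("  model",q[:3],M_['m10']/M_['m00'],M_['m01']/M_['m00'],M_['m00'],u.min(0),u.max(0))
E
```

```text
clock: 13.72
tcp_pos: [0.5955, -0.1737, 0.1972]
orientation: [-0.107, 2.68, 0.024]
contact_force: [0.2, -0.4, -2.4]
grip_width: 0.0515
gripper_force: 37.3
goal [ 0.5966 -0.1741  0.1964] turn units [ 0.0032 -0.0026  0.0028] shift units [ 0.0186 -0.0062 -0.0141] F [ 0.1663 -0.3927 -2.3549] 0.05152548780939211
top obs [366.0612 128.9526] [354 116  25  27 654]
  model [0.76, -0.161, 0.289] 364.18484168289365 129.0913525010988 757.8758953963406 [350.31   114.5045] [377.8434 143.805 ]
  model [0.762, -0.166, 0.29] 366.3629827128381 128.1859409678316 760.5876273383619 [352.4503 113.6037] [380.0566 142.8972]
scene obs [164.3541 222.0112] [ 148  205   34   35 1073]
  model [0.76, -0.161, 0.289] 165.21072254168251 223.2048188191826 1206.9634165015304 [145.8329 204.2883] [184.0105 242.2089]
  model [0.762, -0.166, 0.29] 162.39989940783508 223.39968387192337 1214.912826912594 [142.8823 204.4519] [181.3354 242.4367]
```

```bash
python3 -m jog '[{"rx":0,"ry":0,"rz":0,"x":0.02,"y":-0.045,"z":0.01,"jaw":-1},{"rx":0,"ry":0,"rz":0,"x":0,"y":0,"z":0,"jaw":-1},{"rx":0,"ry":0,"rz":0,"x":0,"y":0,"z":0,"jaw":-1},{"rx":0,"ry":0,"rz":0,"x":0,"y":0,"z":0,"jaw":-1}]'
python3 - <<'E'
from h import *
o=get_obs();R=Ro.from_rotvec(o['orientation']).as_matrix();B=np.c_[-R[:,0],R[:,1],-R[:,2]];t=o['tcp_pos']
P=camera_params("scene");a=grab_frame("scene");cv2.imwrite("pics/s10.png",a[:,:,::-1]);g=cv2.cvtColor(a,cv2.COLOR_RGB2GRAY)
for n,m in(("label",(.048,0,.0102)),("lab+y",(.048,.021,.0102)),("lab-y",(.048,-.021,.0102)),("bot+y",(.048,.026,-.0008)),("bot-y",(.048,-.026,-.0008)),("top+y",(.048,.026,.0332)),("top-y",(.048,-.026,.0332))):
    q=proj(P,t+B@np.array(m));print(n,q.round(1))
    if n=="label":c=q.round().astype(int)
print(c-[20,14]);print("\n".join(" ".join("%3d"%v for v in r) for r in g[c[1]-14:c[1]+15,c[0]-20:c[0]+21]))
E
```

```text
clock: 14.22
tcp_pos: [0.5966, -0.1768, 0.1975]
orientation: [-0.106, 2.681, 0.024]
contact_force: [0.2, 0.1, -1.7]
grip_width: 0.0512
gripper_force: 37.3
label [182.6 191.1]
lab+y [191.7 191.8]
lab-y [173.4 190.4]
bot+y [194.1 196.3]
bot-y [171.6 194.6]
top+y [193.4 182.8]
top-y [170.5 181.1]
[163 177]
255 255 255 255 255 255 255 255 215 195 218 227 226 225 224 224 223 224 223 224 224 224 224 224 224 224 225 224 225 225 225 224 219 207 210 237 246 221 170 125 105
255 255 255 255 255 255 255 255 222 201 214 223 224 224 224 224 224 224 224 224 224 224 225 224 224 225 225 225 225 225 224 222 213 195 204 236 246 224 174 131 115
255 255 255 255 255 255 255 255 229 211 218 223 225 224 224 224 224 224 224 225 224 225 225 224 225 225 225 224 225 225 224 219 204 182 194 233 245 224 176 133 114
255 255 255 255 255 255 255 255 239 225 227 229 228 226 225 225 225 224 223 223 225 225 226 225 225 225 225 226 225 225 222 211 189 168 186 227 242 224 179 132 110
255 255 255 255 255 255 255 255 246 234 233 234 231 227 225 224 223 221 220 221 225 229 230 230 230 228 227 226 225 224 217 200 177 161 180
[... 3260 characters left out ...]
  63  60  59  60  60  54  52  49  49  48  48
 58  58  55  57  56  57  56  55  57  58  57  58  59  60  62  60  61  62  61  63  61  61  61  61  61  62  61  63  62  61  58  60  61  61  58  57  57  57  56  52  50
 73  70  65  63  63  60  62  62  60  62  59  60  61  61  61  63  62  64  60  63  62  63  60  61  60  62  60  59  62  61  61  60  62  59  61  60  60  59  59  55  49
137 131 126 119 115 115 114 115 118 115 106  97  97  91  84  77  75  73  67  64  61  62  60  62  62  61  63  61  60  60  62  62  63  64  61  60  61  62  61  56  48
220 216 213 211 207 208 209 212 214 210 198 188 182 174 158 145 138 132 114  91  71  61  60  61  62  62  62  60  60  63  62  60  62  61  61  61  62  61  58  53  45
```

The label shows in the scene image at about (182.4,190.8), against a prediction of (182.6,191.1), so the pose holds. The arm is still and nothing is touched, so I hand in.

```bash
python3 -m jog '[{"rx":0,"ry":0,"rz":0,"x":0,"y":0,"z":0,"jaw":-1},{"rx":0,"ry":0,"rz":0,"x":0,"y":0,"z":0,"jaw":-1}]'; python3 -c "
from bench import r
print(r.hand_in())"
```

```text
clock: 14.52
tcp_pos: [0.5966, -0.1768, 0.1976]
orientation: [-0.106, 2.681, 0.024]
contact_force: [0.7, -0.1, -1.2]
grip_width: 0.0515
gripper_force: 37.3
the job is handed in; nothing more can be done
None
```

I pressed the lid shut on the bench, then picked up the box by its long sides and handed in at 14.5 s with it held still, lid up, label about 100 mm in front of the lens; reader pose estimated to a few mm and about 0.03 rad, no verdict returned.

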